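# Clear the spent paper-roll core from the spindle

## Robot

A 7-joint arm with a two-finger parallel gripper is mounted at the origin on the work surface. World frame = base frame: x ahead of the robot, y to its left, z up, the work surface at z = 0. Lengths are in m, angles in rad, forces in N, time in s.
With the tool pointing down it reaches from about 0.425 to 0.875 m from the base axis. Payload 4.7 kg.
Tool frame: the origin (TCP) lies midway between the tips of the shut fingers; the grasp point (between the pads) lies ctrl.grasp_offset behind it (ctrl.grasp_offset is the distance from the TCP to the grasp point, in m); z points along the fingers, y is the line along which they close (so a half turn about z gives the same grasp; the last joint's range is limited). The gripper opens to 87 mm and grips with 3 to 60 N. Pads are 19 mm wide; open, the fingers measure 117 mm over their backs; the gripper's body (75 mm by 190 mm) begins 51 mm behind the grasp point.
Start: joints at [1.221, 0.321, -0.07, 1.45, 0.023, 1.371, -0.057], TCP at [0.231, -0.607, 0.223] pointing down, gripper open.
Joint ranges: [-2.86, 2.86], [-0.3, 2.09], [-1.38, 1.24], [0.06, 2.45], [-1.56, 4.7], [0.09, 2.05], [-2.69, 2.69]. Speed limits (rad/s): [2.57, 2.57, 3.14, 3.14, 3.14, 3.14, 3.14].

## Interface

Orientations are given as a rotation vector (axis times angle).
In Python, from bench import ctrl gives the robot as it stands. The module is installed in compiled form; this text tells all that it offers.
- The arm moves only by the tool jog_arm, never from a script. Its argument "moves" is one flat list of numbers, 7 for each row, row after row: the shift along the tool's x, y, z in units of 30 cm (1.0 is 30 cm), then the turn, a rotation vector about the tool's x, y, z in units of 60 degrees (1.0 is 60 degrees), then the gripper's target within -1 to 1 (fully open at 1, half-way at 0, shut at -1). In form: [x, y, z, wx, wy, wz, fingers, x, y, z, wx, wy, wz, fingers, ...]. A call has exactly 8 rows; each row is the pose to reach, as a shift and turn from the pose commanded when the call began, along the tool's axes at that moment; what a row does not reach only later rows make up. A row lasts 1/8 s, in which the tool goes at most 62.5 mm and 10.7 degrees, less where a joint would pass 70% of its speed; a pose out of reach is approached as far as the arm can. A call with a number of a shift or a turn outside -1 to 1 is refused whole. A call with a gripper value outside its range is refused whole. The fingers move at their own pace and stop on an object; "newtons" is the grip in N (left out, the last holds). Time passes only in rows, so rows that repeat a pose let the fingers close, or fill a call up. It gives the time, the measured TCP pose, the force, the opening and the grip force at its end, in the units of the state.
- ctrl.get_state(): the state, without advancing time (a new reading comes with each control period).
- ctrl.get_image(name): name is "side" or "top" or "wrist"; returns a dict with "pixels" (420x560x3 uint8, red, green, blue), "fx", "fy", "cx", "cy" (pixels), "xyz" and "rotation" of the camera in the world; the wrist camera has in their place "tool_from_camera" (4x4, takes a point from camera to tool coordinates, whose origin is the TCP and whose axes are the flange's). Camera axes: x right, y up, looking along -z (the intrinsics and any distortion apply to the point x, -y, -z); pixel columns grow to the right and rows downward; lengths in m; the calibration is good to about 2 mm. A picture is of the moment at which its call begins: read the wrist's pose just before it. There is no depth.
- ctrl.close_job(): hands the job in; it is judged then, once.
The state is a dict: "time": time; "joint_positions": joint angles; "qd": joint speeds; "joint_torque": joint torques, N m; "position": TCP position; "tool_rot": TCP orientation; "ft_force": force on the tool from outside, world axes, zero at the start; "torque": the same for the moment, N m; "grip_width": opening from 0.0 (shut) to 1.0 (fully open); "grip_force": force on a finger pad.
Only numpy, scipy, OpenCV 4.12 (cv2) and the standard library are available. Lean on these libraries where they do the work, as an engineer would, in place of code of your own. Each camera call takes 0.05 s, during which the arm holds its last target. There are 200 camera calls.

## Task

The paper roll on the serving trolley is used up. Slide the empty cardboard core off the free end of the spindle, drop it into the waste caddy, then press the caddy's lid fully shut. Leave the jug, the glass and the juice carton standing where they are.

Things in the scene. Friction and masses are not known exactly. Their poses are not given: they have to be found in the camera images.
- core: The spent roll's core: a stiff brown cardboard tube open at both ends, 180 mm long, 46 mm outside diameter, 40 mm bore, about 45 g. Origin at its middle, on its centre line; its y axis runs along the tube (it may be turned about that line). At the start it hangs loosely on the spindle, its centre line about 11 mm below the spindle's axis.
- holder: Roll holder bolted to the trolley top; origin on the top below the spindle's root, z up. Stainless foot 160 mm along x, from y = -50 to 80 mm; upright cheek plate in its x-z plane, 140 mm wide, 270 high, its face at y = 0; the level spindle sticks out of that face along -y, axis at z = 200 mm; two steel cups of cutlery on the back reach y = 100 and z = 320 mm.
- spindle_tip (a point): Free end of the spindle: centre of the outer face of its black end knob, on the spindle's axis, 242 mm from the cheek plate. The spindle is a rod 18 mm in diameter (root flange 54 mm across, 6 thick); the fixed knob is 30 mm in diameter and 12 mm thick, so the tube passes over it only when lifted until nearly central on the spindle.
- caddy: The grey plastic waste caddy, held fast on the trolley top: an open box 160 mm (x) by 280 mm (y) outside and 120 mm high, walls and floor 4 mm. Origin at the centre of its underside, z up. The lid is hinged along the top of its +x long side.
- lid (a joint): Angle of the caddy's lid (rad): 0 fully shut; at the start it stands open at 1.45 to 1.85 (1.57 is upright, more leans back away from the box; stop at 1.9). Hinge line at x = +80 mm, z = 120 mm of the caddy, along its y. The hinge is stiff: the lid stays at whatever angle it is left, about 1 to 2 N at its free edge moves it, and it must be pushed all the way down.
- lid_edge (a point): Middle of the lid's free long edge, 160 mm from the hinge. The lid is a plain 280 mm wide, 6 mm thick panel (180 g) with a thumb tab 80 mm wide that stands 13 mm beyond this edge.
- jug: Bystander: steel vacuum jug with black lid and handle, 116 mm in diameter, 225 mm high, handle reaching 106 mm from its axis along its +y. Origin under its centre.
- glass: Bystander: empty drinking glass, 72 mm across, 90 mm high. Origin under its centre.
- carton: Bystander: juice carton, 70 by 70 mm, 200 mm high. Origin under its centre.

How it is judged:
On the way, in this order (a step that is already met when the one before it is completed fails the run):
1. the core has been slid off the free end of the spindle (y of core in the frame of holder below -0.32 m), for 0.1 s.
2. the core lies let go inside the open caddy (x of core in the frame of caddy between -0.07 and 0.07 m and y of core in the frame of caddy between -0.13 and 0.13 m and z of core in the frame of caddy below 0.08 m and contact force between the fingers and core below 0.1 N and value of joint lid above 0.3 rad), for 0.2 s.
At the end, for the whole second after the job is handed in: The core lies at rest inside the caddy (its middle within the walls and less than 80 mm above the underside) and the lid is shut (within 0.05 rad) (x of core in the frame of caddy between -0.07 and 0.07 m and y of core in the frame of caddy between -0.13 and 0.13 m and z of core in the frame of caddy below 0.08 m and linear speed of core below 0.05 m/s and value of joint lid below 0.05 rad); the robot touches nothing.
It fails at once if the jug is pushed more than 30 mm or tipped (distance of jug from where it was at the start of the episode above 0.03 m or angle between jug's own z axis and vertical above 0.35 rad).
It fails at once if the glass is pushed more than 30 mm or tipped (distance of glass from where it was at the start of the episode above 0.03 m or angle between glass's own z axis and vertical above 0.35 rad).
It fails at once if the carton is pushed more than 30 mm or tipped (distance of carton from where it was at the start of the episode above 0.03 m or angle between carton's own z axis and vertical above 0.35 rad).
It also fails if it takes over 53 s, if anything falls off the work surface, if the arm or the gripper's body presses on something with over 40 N, if the wrist force passes 120 N, or if a joint passes its speed limit or range.

## Working session

There is one attempt and no reset: what is moved stays moved. The work goes in short steps, Python scripts to look and compute and a tool call to move; the robot and the scene stay as the last step left them, time stands still between calls to the robot, and variables do not carry over. Pictures are saved under pics/ and viewed, at most 11 in all, crops included, and the job is handed in when it is done.

Besides the shell and the picture viewer there is one more tool, called after "Emit:" as name(argument=value, ...), one argument or row to a line, values as JSON. jog_arm: Moves the arm, as the interface text tells. Its arguments: {"type":"object","properties":{"moves":{"type":"array"},"newtons":{"type":"number"}},"required":["moves"]}

```bash
mkdir -p pics
python3 - <<'E'
from bench import ctrl
import cv2,numpy as np,pickle
s=ctrl.get_state();print(s,ctrl.grasp_offset)
d={}
for n in("side","top","wrist"):
    im=ctrl.get_image(n);d[n]=im;cv2.imwrite(f"pics/{n}0.png",im["pixels"][:,:,::-1])
    print(n,{k:np.round(v,4).tolist() for k,v in im.items() if k!="pixels"})
pickle.dump((s,d),open("d0.pkl","wb"))
E
```

```text
{'time': 0.0, 'joint_positions': array([ 1.22113526,  0.32180222, -0.07007892,  1.45168124,  0.02258778,
        1.3708061 , -0.05686645]), 'qd': array([-0.00115189, -0.00026812, -0.00024963, -0.00042334,  0.00022743,
       -0.00022701, -0.00051943]), 'joint_torque': array([-9.14632728e-04, -4.91288280e+01, -4.04120665e-01, -3.12534535e+01,
       -6.41111028e-02,  4.37076890e-02,  1.39880594e-04]), 'position': array([ 0.23101869, -0.60696106,  0.22147184]), 'tool_rot': array([-3.08792721e+00, -5.67999832e-01,  6.80013044e-04]), 'ft_force': array([-0.15148424, -1.39270566,  0.99919198]), 'torque': array([-0.02144965, -0.00671814,  0.04640365]), 'grip_force': 0.0, 'grip_width': 0.9993613877986194} 0.0187
side {'fx': 419.7486, 'fy': 419.7486, 'cx': 275.3495, 'cy': 212.6483, 'xyz': [0.3147, 0.102, 0.988], 'rotation': [0.2189, -0.2867, -1.8495]}
top {'fx': 477.1174, 'fy': 477.1174, 'cx': 283.5224, 'cy': 203.884, 'xyz': [0.4342, 0.018, 1.3098], 'rotation': [0.1021, -0.07, -1.5935]}
wrist {'fx': 335.7912, 'fy': 335.7912, 'cx': 278.5856, 'cy': 212.1865, 'tool_from_camera': [[-0.0008, 0.9559, 0.2937, 0.0819], [1.0, 0.0003, 0.0015, 0.0004], [0.0013, 0.2937, -0.9559, -0.1619], [0.0, 0.0, 0.0, 1.0]]}
```

View pics/side0.png

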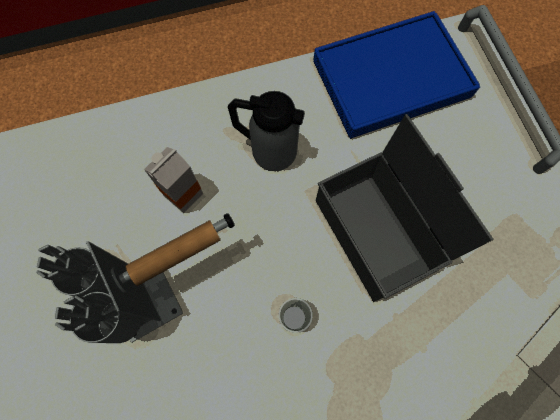

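View pics/top0.png

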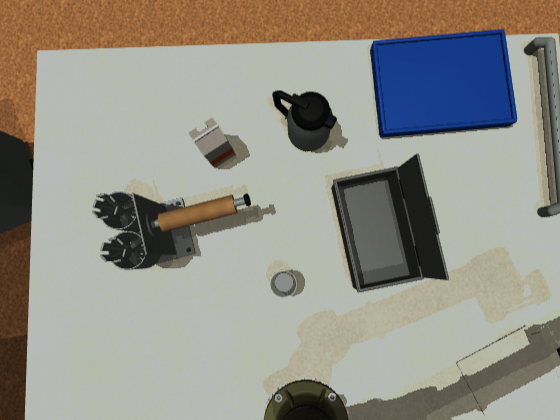

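Side view: tube from (128,272) to (217,232), with the knob at (229,220). The caddy rim corners are near (318,185), (385,153), (448,265) and (380,300). Top view: tube from (157,223) to (236,205), knob at (246,200), and rim corners near (332,183), (398,167), (422,281) and (357,291). The lid stands open on the right of the caddy, and the glass is between the caddy and the holder.

```bash
cat > h.py <<'E'
import numpy as np,cv2,pickle
from scipy.spatial.transform import Rotation as R
def cam(im,s=None):
    if "xyz" in im: return np.array(im["xyz"]),R.from_rotvec(im["rotation"]).as_matrix()
    T=np.array(im["tool_from_camera"]);Rt=R.from_rotvec(s["tool_rot"]).as_matrix()
    return s["position"]+Rt@T[:3,3],Rt@T[:3,:3]
def ray(im,p,s=None):
    c,M=cam(im,s);d=M@np.array([(p[0]-im["cx"])/im["fx"],-(p[1]-im["cy"])/im["fy"],-1]);return c,d/np.linalg.norm(d)
def proj(im,X,s=None):
    c,M=cam(im,s);q=M.T@(np.array(X)-c);return np.array([im["cx"]+im["fx"]*q[0]/-q[2],im["cy"]-im["fy"]*q[1]/-q[2]])
def onz(im,p,z,s=None):
    c,d=ray(im,p,s);return c+d*(z-c[2])/d[2]
def tri(rays):
    A=np.zeros((3,3));b=np.zeros(3)
    for c,d in rays:
        P=np.eye(3)-np.outer(d,d);A+=P;b+=P@c
    X=np.linalg.solve(A,b);return X,max(np.linalg.norm((np.eye(3)-np.outer(d,d))@(X-c)) for c,d in rays)
def brown(im,box):
    x0,y0,x1,y1=box;h=cv2.cvtColor(im["pixels"],cv2.COLOR_RGB2HSV);m=np.zeros(h.shape[:2],np.uint8)
    m[y0:y1,x0:x1]=cv2.inRange(h,(5,90,60),(22,255,255))[y0:y1,x0:x1]
    n,l,st,_=cv2.connectedComponentsWithStats(m);k=1+np.argmax(st[1:,4]);return (l==k)
def dark(im,box):
    x0,y0,x1,y1=box;v=im["pixels"].max(2);m=np.zeros(v.shape,np.uint8);m[y0:y1,x0:x1]=(v<45)[y0:y1,x0:x1]
    n,l,st,c=cv2.connectedComponentsWithStats(m);k=1+np.argmax(st[1:,4]);return c[k],st[k]
E
python3 - <<'E'
from h import *
np.set_printoptions(precision=4,suppress=True)
s,d=pickle.load(open("d0.pkl","rb"));S,T=d["side"],d["top"]
B={"side":(115,210,225,295),"top":(145,185,245,240)};K={"side":(220,205,240,232),"top":(238,188,258,210)}
pl=[];kr=[];ends={}
for n in("side","top"):
    m=brown(d[n],B[n]);ys,xs=np.nonzero(m);p=np.c_[xs,ys].astype(np.float32)
    (cx,cy),(w,h),a=cv2.minAreaRect(p);vx,vy,x0,y0=cv2.fitLine(p,cv2.DIST_L2,0,.01,.01).ravel()
    if vx<0:vx,vy=-vx,-vy
    t=(p-[cx,cy])@[vx,vy];e0=np.array([cx,cy])+np.percentile(t,.5)*np.array([vx,vy]);e1=np.array([cx,cy])+np.percentile(t,99.5)*np.array([vx,vy])
    ends[n]=(e0,e1);k,st=dark(d[n],K[n]);print(n,m.sum(),w,h,e0,e1,"knob",k,st);kr.append(ray(d[n],k))
for i in(0,1):print("end",tri([ray(d[n],ends[n][i]) for n in d if n!="wrist"]))
print("knob",tri(kr))
cs=dict(A=((318,185),(332,183)),B=((385,153),(398,167)),C=((448,265),(422,281)),D=((380,300),(357,291)),lidfar=((408,118),(417,155)),lidnear=((491,240),(446,279)),glass=((295,316),(285,284)))
P={}
for k,(a,b) in cs.items():
    P[k],r=tri([ray(S,a),ray(T,b)]);print(k,P[k],r)
for a,b in("AB","BC","CD","DA"):print(a,b,np.linalg.norm((P[a]-P[b])[:2]))
for n,(a,x0,y0,x1,y1) in dict(s1=("side",300,100,500,310),t1=("top",320,140,460,300)).items():
    pass
a=cv2.resize(S["pixels"][100:310,300:500],None,fx=2,fy=2);b=cv2.resize(T["pixels"][140:350,310:510],None,fx=2,fy=2)
cv2.imwrite("pics/crop.png",np.clip(np.hstack([a,b])[:,:,::-1].astype(float)*1.6,0,255))
E
```

```text
side 2008 21.215333938598633 97.16688537597656 [129.356  274.5501] [214.1548 229.5285] knob [228.4815 220.358 ] [224 214  10  14  81]
top 1444 18.91777801513672 78.58153533935547 [158.921  222.4494] [233.4819 203.9487] knob [246.7091 199.6364] [244 194   7  12  55]
end (array([0.5195, 0.3296, 0.2064]), np.float64(0.0007296611764101402))
end (array([0.5585, 0.1558, 0.2042]), np.float64(0.00022666675866977873))
knob (array([0.5675, 0.1244, 0.2068]), np.float64(0.0002638343944195948))
A [ 0.6128 -0.0818  0.1317] 0.0002938552137077772
B [ 0.6485 -0.2524  0.1201] 0.003639160314435935
C [ 0.3671 -0.2993  0.0946] 0.002806577747332611
D [ 0.3425 -0.1409  0.0619] 0.0016709535985436127
lidfar [ 0.6474 -0.2611  0.2699] 0.0029147698907480944
lidnear [ 0.3776 -0.304   0.2785] 0.0009315358596861417
glass [0.3642 0.0448 0.0577] 0.002316735604049518
A B 0.17428303472539888
B C 0.2852565910960212
C D 0.1602825209549132
D A 0.2766382939748636[ WARN:0@0.536] global loadsave.cpp:1063 imwrite_ Unsupported depth image for selected encoder is fallbacked to CV_8U.
```

View pics/crop.png

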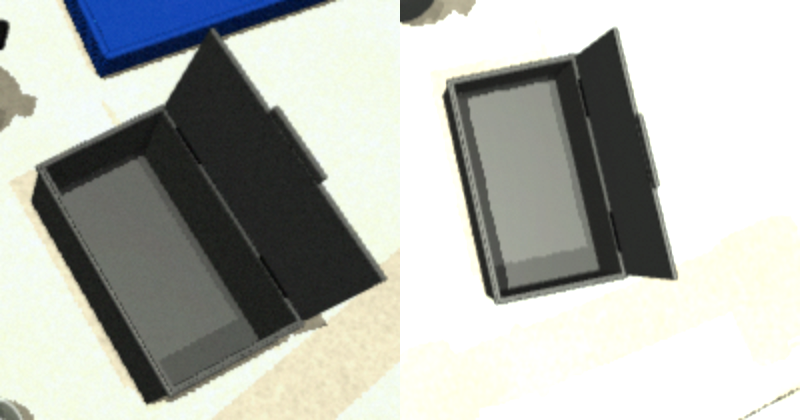

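The enlarged crop gives sharper rim corners. Side: (319,183), (383,153), (449,260), (382.5,298). Top: (332.5,180.5), (398.5,167.5), (422,278), (358.5,290.5). The lid is roughly upright.

Run:
```python
from h import *
np.set_printoptions(precision=4,suppress=True)
s,d=pickle.load(open("d0.pkl","rb"));S,T=d["side"],d["top"]
cs=dict(A=((319,183),(332.5,180.5)),B=((383,153),(398.5,167.5)),C=((449,260),(422,278)),D=((382.5,298),(358.5,290.5)))
P={}
for k,(a,b) in cs.items():
    X,r=tri([ray(S,a),ray(T,b)]);P[k]=(onz(S,a,.12)+onz(T,b,.12))/2;print(k,X,r,onz(S,a,.12),onz(T,b,.12))
for a,b in("AB","BC","CD","DA"):print(a,b,np.linalg.norm((P[a]-P[b])[:2]))
c=sum(P.values())/4;ex=(P["B"]-P["A"]+P["C"]-P["D"]);ex/=np.linalg.norm(ex);ey=P["A"]-P["D"]+P["B"]-P["C"];ey/=np.linalg.norm(ey)
print("caddy",c,"ex",ex,"ey",ey,ex@ey,np.arctan2(ex[1],ex[0]))
for n in("lid",):
  for a,b in(((405.5,115),(417,154)),((491.5,239),(448,279))):
    X,r=tri([ray(S,a),ray(T,b)]);print("lid",X,r,"in caddy",(X-c)@ex,(X-c)@ey)
X,r=tri([ray(S,(274,103)),ray(T,(312,110))]);print("jugtop",X,r)
k=np.array([.5675,.1244]);e=np.array([[.5195,.3296],[.5585,.1558]])
for v in(k-e[0],e[1]-e[0]):print("dir",np.degrees(np.arctan2(v[1],v[0])),np.linalg.norm(v))
print("carton",tri([ray(S,(150,165)),ray(T,(193,136))]),tri([ray(S,(202,190)),ray(T,(236,152))]))
print(R.from_rotvec(s["tool_rot"]).as_matrix())
```

```text
A [ 0.6187 -0.0848  0.1283] 0.001867745810109781 [ 0.6205 -0.0882  0.12  ] [ 0.621 -0.084  0.12 ]
B [ 0.6504 -0.2529  0.1135] 0.0007001452411613445 [ 0.6474 -0.2508  0.12  ] [ 0.6497 -0.2509  0.12  ]
C [ 0.3753 -0.2931  0.1215] 0.0019984911970324405 [ 0.377  -0.2925  0.12  ] [ 0.3735 -0.2946  0.12  ]
D [ 0.3447 -0.1428  0.0789] 0.0012797988731551022 [ 0.3443 -0.131   0.12  ] [ 0.3467 -0.1382  0.12  ]
A B 0.1670535787011047
B C 0.2766368589568406
C D 0.1617619956305662
D A 0.2795611657964443
caddy [ 0.4975 -0.1913  0.12  ] ex [ 0.1751 -0.9846  0.    ] ey [0.9865 0.1641 0.    ] 0.011179563622405825 -1.3948184494971798
lid [ 0.65   -0.2575  0.2767] 0.0003122669597313116 in caddy 0.09190434986832571 0.1395287896906905
lid [ 0.3783 -0.309   0.2738] 0.00031554976669294506 in caddy 0.09507175850143632 -0.13692438192214348
jugtop [ 0.7655 -0.0304  0.2487] 0.001640606501444781
dir -76.83420554555917 0.21073927018949268
dir -77.35256765803973 0.17812198067616475
carton (array([0.7177, 0.2444, 0.2262]), np.float64(0.0015389510676278085)) (array([0.7247, 0.1715, 0.0145]), np.float64(0.0006067648512549809))
[[ 0.9345  0.3558 -0.0008]
 [ 0.3558 -0.9345  0.0018]
 [-0.0001 -0.0019 -1.    ]]
```

```bash
cat >> h.py <<'E'
def plan(s,wps):
    "wps: (x,y,z,angle of tool x in deg), tool down -> shift/turn units from the present pose"
    M=R.from_rotvec(s["tool_rot"]).as_matrix()
    for x,y,z,a in wps:
        ca,sa=np.cos(np.radians(a)),np.sin(np.radians(a));G=np.array([[ca,sa,0],[sa,-ca,0],[0,0,-1]])
        print(np.round(M.T@(np.array([x,y,z])-s["position"])/.3,3),np.round(R.from_matrix(M.T@G).as_rotvec()/np.radians(60),3))
E
python3 - <<'E'
from h import *
from bench import ctrl
s=ctrl.get_state();plan(s,[(.231,-.607,.45,20.8),(.38,-.40,.47,40),(.40,-.36,.47,60)])
E
```

```text
[-0.    -0.001 -0.761] [-0.001  0.     0.001]
[ 0.709 -0.47  -0.827] [-0.001 -0.    -0.319]
[ 0.819 -0.571 -0.827] [-0.001 -0.    -0.653]
```

Emit:
jog_arm(
  moves=[0, 0, -0.2, 0, 0, 0, 1, 0, 0, -0.4, 0, 0, 0, 1, 0.1, -0.05, -0.6, 0, 0, -0.1, 1, 0.25, -0.17, -0.75, 0, 0, -0.25, 1, 0.4, -0.28, -0.82, 0, 0, -0.4, 1, 0.55, -0.4, -0.82, 0, 0, -0.5, 1, 0.7, -0.48, -0.82, 0, 0, -0.6, 1, 0.82, -0.57, -0.82, 0, 0, -0.65, 1],
)

```text
time: 1.15
position: [0.4019, -0.3576, 0.4686]
tool_rot: [2.719, 1.573, 0.001]
ft_force: [-0.1, -0.3, -0.4]
grip_width: 1.0
grip_force: 0.0
```

Run:
```python
from h import *
from bench import ctrl
s=ctrl.get_state();print(s["time"],s["position"],s["tool_rot"]);plan(s,[(.46,-.12,.46,85),(.48,-.08,.44,100)])
```

```text
1.15 [ 0.40191447 -0.35759797  0.46855865] [2.71911496e+00 1.57320432e+00 5.67825903e-04]
[ 0.783 -0.227  0.029] [ 0.    -0.    -0.415]
[ 0.932 -0.236  0.095] [ 0.    -0.    -0.665]
```

Emit:
jog_arm(
  moves=[0.15, -0.03, 0, 0, 0, -0.15, 1, 0.3, -0.07, 0, 0, 0, -0.3, 1, 0.45, -0.1, 0, 0, 0, -0.45, 1, 0.6, -0.15, 0.02, 0, 0, -0.6, 1, 0.75, -0.2, 0.05, 0, 0, -0.7, 1, 0.85, -0.23, 0.08, 0, 0, -0.72, 1, 0.93, -0.24, 0.1, 0, 0, -0.72, 1, 0.93, -0.24, 0.1, 0, 0, -0.72, 1],
)

```text
time: 2.15
position: [0.4782, -0.0808, 0.4381]
tool_rot: [-1.949, -2.463, 0.001]
ft_force: [-0.4, -1.0, -0.1]
grip_width: 1.003
grip_force: 0.0
```

Run:
```python
from h import *
from bench import ctrl
s=ctrl.get_state();print(s["time"],s["position"],s["tool_rot"]);plan(s,[(.50,.02,.42,102.9),(.525,.13,.40,102.9),(.541,.21,.36,102.9)])
im=ctrl.get_image("wrist");pickle.dump((s,im),open("w1.pkl","wb"));cv2.imwrite("pics/w1.png",im["pixels"][:,:,::-1])
for P in((.5675,.1244,.2),(.539,.2427,.189)):print(proj(im,P,s))
```

```text
2.15 [ 0.478228   -0.08078686  0.43813655] [-1.94898571e+00 -2.46287865e+00  5.19531801e-04]
[0.31  0.148 0.06 ] [-0.001 -0.     0.006]
[0.648 0.313 0.127] [-0.001 -0.     0.006]
[0.895 0.427 0.261] [-0.001 -0.     0.006]
[405.07822769  11.69118117]
[ 414.05746792 -125.73968307]
```

View pics/w1.png

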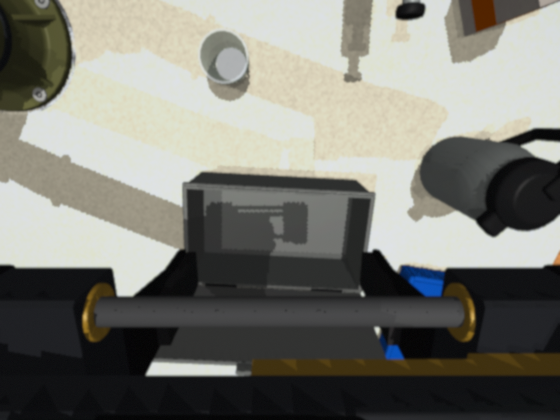

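Wrist view: the knob is at (410,10), about 5 px from the prediction. The caddy and lid are at the bottom, the glass is at (225,57) and the jug is on the right. I'll move closer and measure the tube and knob.

Emit:
jog_arm(
  moves=[0.15, 0.06, 0.03, 0, 0, 0, 1, 0.32, 0.15, 0.06, 0, 0, 0, 1, 0.5, 0.24, 0.1, 0, 0, 0, 1, 0.6, 0.3, 0.12, 0, 0, 0, 1, 0.65, 0.31, 0.13, 0, 0, 0, 1, 0.65, 0.31, 0.13, 0, 0, 0, 1, 0.65, 0.31, 0.13, 0, 0, 0, 1, 0.65, 0.31, 0.13, 0, 0, 0, 1],
)

```text
time: 3.2
position: [0.5251, 0.1263, 0.3999]
tool_rot: [1.958, 2.455, -0.001]
ft_force: [-0.2, -0.3, 0.0]
grip_width: 0.999
grip_force: 0.0
```

Run:
```python
from h import *
from bench import ctrl
s=ctrl.get_state();print(s["time"],s["position"],s["tool_rot"])
im=ctrl.get_image("wrist");pickle.dump((s,im),open("w2.pkl","wb"));cv2.imwrite("pics/w2.png",im["pixels"][:,:,::-1])
for P in((.5675,.1244,.2),(.5195,.3296,.189),(.5585,.1558,.189)):print(proj(im,P,s))
```

```text
3.2 [0.52514198 0.12630638 0.39988002] [ 1.95796357e+00  2.45542420e+00 -5.07439470e-04]
[314.55151953 195.87860237]
[318.954369   -20.53244294]
[312.83269684 165.00618127]
```

View pics/w2.png

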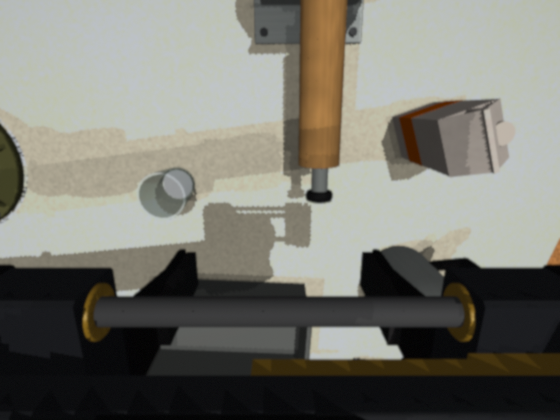

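Wrist view: the tube spans columns 300–342 and ends at row 166, with the knob at (319,196). That is 5–7 px right of the prediction, so I'll triangulate with all the views.

Run:
```python
from h import *
np.set_printoptions(precision=4,suppress=True)
s0,d=pickle.load(open("d0.pkl","rb"));s1,w1=pickle.load(open("w1.pkl","rb"));s2,w2=pickle.load(open("w2.pkl","rb"))
m=brown(w2,(285,0,360,185))
for r in(5,40,80,120,150,160):
    c=np.nonzero(m[r])[0];print(r,c.min(),c.max(),len(c))
k2,st=dark(w2,(300,180,340,210));print(k2,st)
k1,st1=dark(w1,(385,0,435,25));print(k1,st1)
rs=[ray(d["side"],(228.48,220.36)),ray(d["top"],(246.7,199.6)),ray(w1,k1,s1),ray(w2,k2,s2)]
for sel in((0,1),(2,3),(0,1,3),(0,1,2,3),(0,3),(1,3)):print("knob",sel,*tri([rs[i] for i in sel]))
for z in(.19,.2):print([onz(w,k,z,s)[:2] for w,k,s in((w1,k1,s1),(w2,k2,s2))],[onz(d["side"],(228.48,220.36),z)[:2],onz(d["top"],(246.7,199.6),z)[:2]])
# tube centreline on z=.189
for r in(5,80,150):
    c=np.nonzero(m[r])[0];print(onz(w2,((c.min()+c.max())/2,r),.189,s2))
```

```text
5 301 346 46
40 300 344 45
80 300 342 43
120 299 340 42
150 299 338 40
160 299 338 40
[318.5942 196.058 ] [307 191  24  11 207]
[409.716   10.6716] [397   3  27  16 338]
knob (0, 1) [0.5677 0.1244 0.2064] 0.0002855473178256377
knob (2, 3) [0.5714 0.1257 0.2022] 0.00010828929829680018
knob (0, 1, 3) [0.5701 0.1249 0.1997] 0.0018714835864868267
knob (0, 1, 2, 3) [0.5699 0.1251 0.2025] 0.001704500264596361
knob (0, 3) [0.5724 0.1241 0.1934] 0.000735307734641528
knob (1, 3) [0.5699 0.1254 0.202 ] 0.0016490703154619672
[array([0.5747, 0.1296]), array([0.5737, 0.123 ])] [array([0.5729, 0.1246]), array([0.5697, 0.1263])]
[array([0.5719, 0.1264]), array([0.5719, 0.1252])] [array([0.5696, 0.1243]), array([0.5685, 0.1253])]
[0.5293 0.3098 0.189 ]
[0.5446 0.2432 0.189 ]
[0.5604 0.1732 0.189 ]
```

Run:
```python
from h import *
s,_=pickle.load(open("w2.pkl","rb"));plan(s,[(.546,.233,.26,102.8),(.546,.233,.171,102.8)])
```

```text
[0.332 0.147 0.466] [0.    0.001 0.001]
[0.332 0.147 0.763] [0.    0.001 0.001]
```

Emit:
jog_arm(
  moves=[0.12, 0.05, 0.1, 0, 0, 0, 1, 0.24, 0.1, 0.2, 0, 0, 0, 1, 0.332, 0.147, 0.33, 0, 0, 0, 1, 0.332, 0.147, 0.47, 0, 0, 0, 1, 0.332, 0.147, 0.58, 0, 0, 0, 1, 0.332, 0.147, 0.68, 0, 0, 0, 1, 0.332, 0.147, 0.76, 0, 0, 0, 1, 0.332, 0.147, 0.76, 0, 0, 0, 1],
  newtons=12,
)

```text
time: 4.25
position: [0.5445, 0.2336, 0.1698]
tool_rot: [-1.955, -2.457, 0.005]
ft_force: [-0.2, 0.2, 0.1]
grip_width: 1.0
grip_force: 0.0
```

Run:
```python
from h import *
from bench import ctrl
s=ctrl.get_state();print(s["time"],s["position"],s["tool_rot"],s["ft_force"])
d={n:ctrl.get_image(n) for n in("side","top","wrist")};pickle.dump((s,d),open("d3.pkl","wb"))
a=d["side"]["pixels"][150:330,20:290];a=cv2.resize(a,(400,267));b=cv2.resize(d["wrist"]["pixels"],(400,300))
cv2.imwrite("pics/d3.png",np.hstack([np.pad(a,((0,33),(0,0),(0,0))),b])[:,:,::-1])
```

```text
4.25 [0.54446568 0.23361783 0.16981613] [-1.95510658 -2.45699911  0.00539888] [-0.17007469  0.18924753  0.07512958]
```

View pics/d3.png

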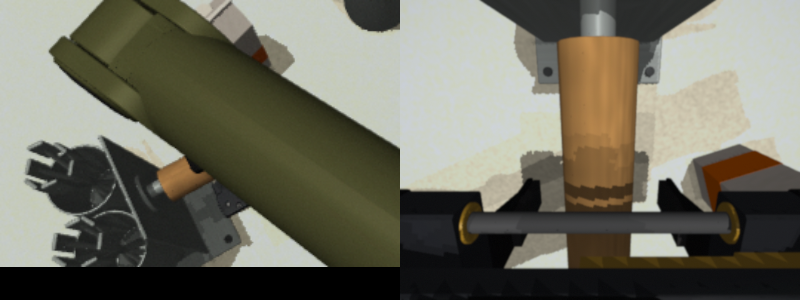

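The tube is centred between the fingers (tube at column 600, fingers 535–660). I'll close now.

Emit:
jog_arm(
  moves=[0, 0, 0, 0, 0, 0, -0.1, 0, 0, 0, 0, 0, 0, -1, 0, 0, 0, 0, 0, 0, -1, 0, 0, 0, 0, 0, 0, -1, 0, 0, 0, 0, 0, 0, -1, 0, 0, 0, 0, 0, 0, -1, 0, 0, 0, 0, 0, 0, -1, 0, 0, 0, 0, 0, 0, -1],
  newtons=12,
)

```text
time: 5.4
position: [0.5453, 0.2352, 0.1715]
tool_rot: [1.955, 2.459, -0.0]
ft_force: [-0.5, -0.1, -0.2]
grip_width: 0.513
grip_force: 12.0
```

Emit:
jog_arm(
  moves=[0, 0, -0.01, 0, 0, 0, -1, 0, 0, -0.02, 0, 0, 0, -1, 0, 0, -0.03, 0, 0, 0, -1, 0, 0, -0.037, 0, 0, 0, -1, 0, 0, -0.037, 0, 0, 0, -1, 0, 0, -0.037, 0, 0, 0, -1, 0, 0, -0.037, 0, 0, 0, -1, 0, 0, -0.037, 0, 0, 0, -1],
)

```text
time: 6.4
position: [0.5453, 0.2352, 0.1825]
tool_rot: [-1.955, -2.459, 0.0]
ft_force: [0.2, -0.1, -1.0]
grip_width: 0.515
grip_force: 12.0
```

Run:
```python
from h import *
from bench import ctrl
s=ctrl.get_state();print(s["time"],s["position"],s["ft_force"],s["torque"])
w=ctrl.get_image("wrist");pickle.dump((s,w),open("w4.pkl","wb"))
cv2.imwrite("pics/w4.png",w["pixels"][:,:,::-1])
```

```text
6.4 [0.54525001 0.23518041 0.1825176 ] [ 0.23418429 -0.05004707 -1.03580748] [ 0.00157978 -0.10998168 -0.03691995]
```

View pics/w4.png

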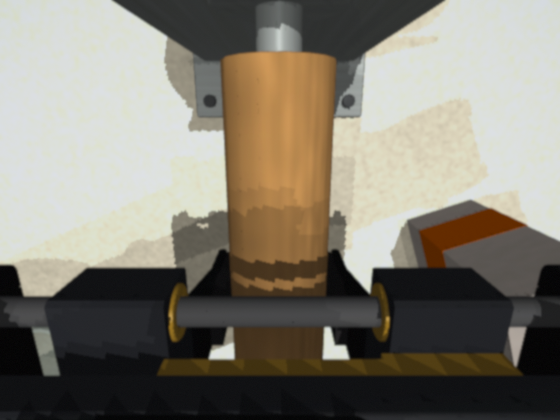

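The rod (columns 257–300) is centred in the tube (222–335), and the force is near zero. I'll slide it off along tool −x.

Emit:
jog_arm(
  moves=[-0.03, 0, 0, 0, 0, 0, -1, -0.06, 0, 0, 0, 0, 0, -1, -0.09, 0, 0, 0, 0, 0, -1, -0.12, 0, 0, 0, 0, 0, -1, -0.15, 0, 0, 0, 0, 0, -1, -0.18, 0, 0, 0, 0, 0, -1, -0.2, 0, 0, 0, 0, 0, -1, -0.2, 0, 0, 0, 0, 0, -1],
)

```text
time: 7.45
position: [0.559, 0.1761, 0.1826]
tool_rot: [1.956, 2.458, -0.0]
ft_force: [1.1, 0.0, -0.5]
grip_width: 0.513
grip_force: 12.0
```

Emit:
jog_arm(
  moves=[-0.07, 0, 0, 0, 0, 0, -1, -0.15, 0, 0, 0, 0, 0, -1, -0.24, 0, 0, 0, 0, 0, -1, -0.33, 0, 0, 0, 0, 0, -1, -0.42, 0, 0, 0, 0, 0, -1, -0.51, 0, 0, 0, 0, 0, -1, -0.6, 0, 0, 0, 0, 0, -1, -0.65, 0, 0, 0, 0, 0, -1],
)

```text
time: 8.45
position: [0.6031, -0.0145, 0.1825]
tool_rot: [1.956, 2.458, -0.0]
ft_force: [0.6, -0.2, -0.3]
grip_width: 0.512
grip_force: 12.0
```

Run:
```python
from h import *
from bench import ctrl
np.set_printoptions(precision=3,suppress=True)
s=ctrl.get_state();print(s["time"],s["position"],s["ft_force"])
w=ctrl.get_image("wrist");pickle.dump((s,w),open("w5.pkl","wb"));cv2.imwrite("pics/w5.png",w["pixels"][:,:,::-1])
plan(s,[(.58,-.02,.30,102.8),(.56,-.03,.31,43),(.54,-.06,.31,10)])
```

```text
8.45 [ 0.603 -0.014  0.183] [ 0.559 -0.227 -0.314]
[-0.001 -0.079 -0.392] [-0.     0.     0.003]
[-0.018 -0.152 -0.425] [-0.  0.  1.]
[-0.101 -0.239 -0.425] [0.   0.   1.55]
```

View pics/w5.png

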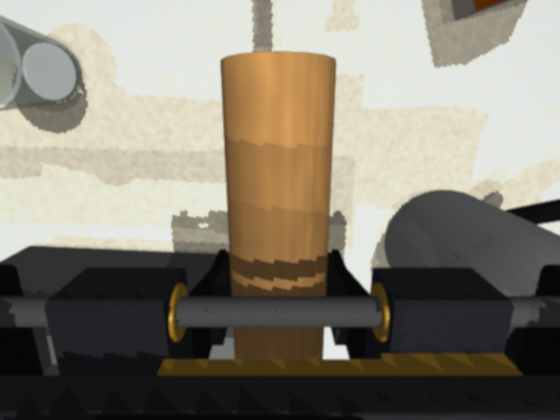

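The core is off the spindle and level in the grip, with the jug clear to the right. I'll lift and turn.

Emit:
jog_arm(
  moves=[0, -0.03, -0.15, 0, 0, 0, -1, 0, -0.08, -0.3, 0, 0, 0.1, -1, 0, -0.12, -0.42, 0, 0, 0.27, -1, -0.01, -0.16, -0.44, 0, 0, 0.44, -1, -0.02, -0.2, -0.44, 0, 0, 0.6, -1, -0.04, -0.22, -0.44, 0, 0, 0.77, -1, -0.06, -0.24, -0.44, 0, 0, 0.93, -1, -0.07, -0.24, -0.44, 0, 0, 1, -1],
)

```text
time: 9.5
position: [0.5371, -0.0488, 0.3148]
tool_rot: [2.923, 1.15, -0.0]
ft_force: [1.0, -0.2, -0.1]
grip_width: 0.511
grip_force: 12.0
```

Run:
```python
from h import *
from bench import ctrl
s=ctrl.get_state();print(s["time"],s["position"],s["ft_force"])
plan(s,[(.52,-.08,.31,9.7),(.494,-.169,.29,9.7),(.488,-.171,.16,9.7)])
```

```text
9.5 [ 0.53710406 -0.04882605  0.31477175] [ 0.95825986 -0.21313703 -0.13928766]
[-0.113  0.037  0.016] [0.    0.    0.554]
[-0.378  0.195  0.083] [0.    0.    0.554]
[-0.397  0.187  0.516] [0.    0.    0.554]
```

Emit:
jog_arm(
  moves=[-0.06, 0.02, 0, 0, 0, 0.17, -1, -0.12, 0.04, 0.01, 0, 0, 0.34, -1, -0.18, 0.07, 0.02, 0, 0, 0.5, -1, -0.27, 0.13, 0.03, 0, 0, 0.555, -1, -0.36, 0.17, 0.05, 0, 0, 0.555, -1, -0.395, 0.187, 0.08, 0, 0, 0.555, -1, -0.395, 0.187, 0.08, 0, 0, 0.555, -1, -0.395, 0.187, 0.08, 0, 0, 0.555, -1],
)

```text
time: 10.5
position: [0.4897, -0.1704, 0.2908]
tool_rot: [-3.129, -0.27, -0.001]
ft_force: [0.1, 0.2, 0.1]
grip_width: 0.516
grip_force: 12.0
```

Run:
```python
from h import *
from bench import ctrl
np.set_printoptions(precision=4,suppress=True)
s=ctrl.get_state();print(s["time"],s["position"],s["ft_force"])
d={n:ctrl.get_image(n) for n in("side","top","wrist")};pickle.dump((s,d),open("d6.pkl","wb"))
b=cv2.resize(d["side"]["pixels"],(400,300));a=cv2.resize(d["wrist"]["pixels"],(400,300))
cv2.imwrite("pics/d6.png",np.hstack([a,b])[:,:,::-1])
print(s["position"]-[.4975,-.1913,0])
```

```text
10.5 [ 0.4897 -0.1704  0.2908] [0.1019 0.1873 0.1059]
[-0.0078  0.0209  0.2908]
```

View pics/d6.png

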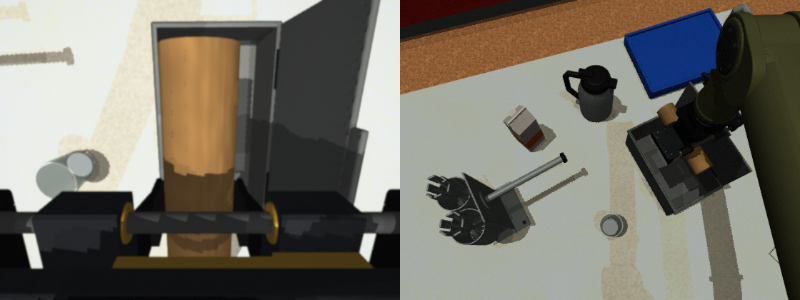

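Run:
```python
from h import *
np.set_printoptions(precision=4,suppress=True)
s,d=pickle.load(open("d6.pkl","rb"));w=d["wrist"]
M=R.from_rotvec(s["tool_rot"]).as_matrix()
for p in((151,24),(279,26),(159,170)):
    X=onz(w,(p[0]*1.4,p[1]*1.4),.12,s);print(p,X,"tool",M.T@(X-s["position"]))
for X in((.6207,-.086,.12),(.6485,-.2509,.12)):print(proj(w,X,s)/1.4)
plan(s,[(.488,-.172,.16,9.7),(.488,-.172,.075,9.7)])
```

```text
(151, 24) [ 0.6235 -0.086   0.12  ] tool [ 0.1462 -0.06    0.1709]
(279, 26) [ 0.6486 -0.2439  0.12  ] tool [0.1438 0.0998 0.1708]
(159, 170) [ 0.4313 -0.1198  0.12  ] tool [-0.049  -0.0597  0.1708]
[150.7105  26.4798]
[284.3691  27.1205]
[-0.007  0.005  0.436] [-0.001 -0.001  0.003]
[-0.007  0.005  0.719] [-0.001 -0.001  0.003]
```

The wrist view agrees with the earlier caddy fix: walls at −60 and +100 mm in tool y. I'll shift 5 mm away from the lid, lower, and release with a partial opening.

Emit:
jog_arm(
  moves=[-0.01, -0.015, 0.05, 0, 0, 0, -1, -0.01, -0.015, 0.16, 0, 0, 0, -1, -0.01, -0.015, 0.28, 0, 0, 0, -1, -0.01, -0.015, 0.4, 0, 0, 0, -1, -0.01, -0.015, 0.5, 0, 0, 0, -1, -0.01, -0.015, 0.6, 0, 0, 0, -1, -0.01, -0.015, 0.685, 0, 0, 0, -1, -0.01, -0.015, 0.685, 0, 0, 0, -1],
)

```text
time: 11.65
position: [0.4831, -0.1666, 0.0826]
tool_rot: [-3.127, -0.268, 0.007]
ft_force: [-0.5, 0.0, -0.7]
grip_width: 0.508
grip_force: 12.0
```

Emit:
jog_arm(
  moves=[0, 0, 0, 0, 0, 0, 0.33, 0, 0, 0, 0, 0, 0, 0.33, 0, 0, 0, 0, 0, 0, 0.33, 0, 0, 0, 0, 0, 0, 0.33, 0, 0, 0, 0, 0, 0, 0.33, 0, 0, 0, 0, 0, 0, 0.33, 0, 0, -0.1, 0, 0, 0, 0.33, 0, 0, -0.2, 0, 0, 0, 0.33],
)

```text
time: 12.65
position: [0.4851, -0.1677, 0.1455]
tool_rot: [-3.13, -0.267, 0.001]
ft_force: [0.8, -0.0, 0.6]
grip_width: 0.661
grip_force: 0.0
```

Emit:
jog_arm(
  moves=[0, 0, -0.15, 0, 0, 0, 0.33, 0, 0, -0.35, 0, 0, 0, 0, 0, 0, -0.5, 0, 0, 0, -0.5, 0, 0, -0.62, 0, 0, 0, -1, 0, 0, -0.7, 0, 0, 0, -1, 0, 0, -0.73, 0, 0, 0, -1, 0, 0, -0.73, 0, 0, 0, -1, 0, 0, -0.73, 0, 0, 0, -1],
)

```text
time: 13.65
position: [0.4849, -0.1678, 0.3628]
tool_rot: [-3.129, -0.267, 0.003]
ft_force: [0.0, 0.3, -0.8]
grip_width: 0.021
grip_force: 0.0
```

```bash
cat >> h.py <<'E'
C=np.array([.4985,-.190,0]);EX=np.array([.1685,-.9857,0]);EY=np.array([.9857,.1685,0])
def cw(x,y,z):return tuple(C+x*EX+y*EY+np.array([0,0,z]))+(9.7,)
def lidp(th,r=.14,off=.006):
    return cw(.08-r*np.cos(th)+off*np.sin(th)+.015,0,.12+r*np.sin(th)+off*np.cos(th))
E
python3 - <<'E'
from h import *
from bench import ctrl
np.set_printoptions(precision=4,suppress=True)
s=ctrl.get_state();print(s["time"],s["position"],s["grip_width"])
d={n:ctrl.get_image(n) for n in("side","top","wrist")};pickle.dump((s,d),open("d7.pkl","wb"))
b=cv2.resize(d["top"]["pixels"][130:310,300:500],(333,300));a=cv2.resize(d["wrist"]["pixels"],(400,300))
cv2.imwrite("pics/d7.png",np.hstack([a,b])[:,:,::-1])
plan(s,[cw(.15,0,.36),cw(.15,0,.26)])
E
```

```text
13.65 [ 0.4849 -0.1678  0.3628] 0.021381769123408882
[0.032 0.581 0.008] [-0.001  0.002  0.001]
[0.032 0.581 0.342] [-0.001  0.002  0.001]
```

View pics/d7.png

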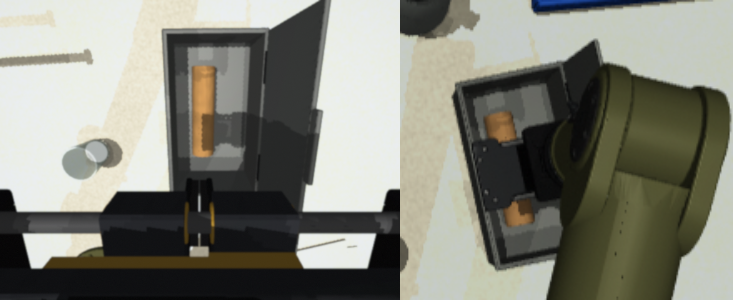

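The core lies flat on the caddy floor (wrist picture, columns 192–215, rows 66–157). Next the closed fingers go over the lid and down behind it.

Emit:
jog_arm(
  moves=[0, 0.15, 0, 0, 0, 0, -1, 0.02, 0.32, 0, 0, 0, 0, -1, 0.03, 0.48, 0, 0, 0, 0, -1, 0.03, 0.58, 0.02, 0, 0, 0, -1, 0.03, 0.58, 0.12, 0, 0, 0, -1, 0.03, 0.58, 0.24, 0, 0, 0, -1, 0.03, 0.58, 0.33, 0, 0, 0, -1, 0.03, 0.58, 0.33, 0, 0, 0, -1],
)

```text
time: 14.8
position: [0.5222, -0.3372, 0.2621]
tool_rot: [-3.127, -0.266, 0.007]
ft_force: [0.1, -0.0, -0.3]
grip_width: 0.004
grip_force: 0.0
```

Run:
```python
from h import *
from bench import ctrl
s=ctrl.get_state();print(s["time"],s["position"],s["ft_force"])
plan(s,[lidp(np.radians(t)) for t in(92,80,70,60,50,40,30,20,10,0)])
```

```text
14.8 [ 0.52218221 -0.33722737  0.26214411] [ 0.0819412  -0.0338745  -0.25558339]
[ 0.005 -0.144  0.009] [-0.004  0.004  0.001]
[ 0.005 -0.242  0.012] [-0.004  0.004  0.001]
[ 0.005 -0.321  0.03 ] [-0.004  0.004  0.001]
[ 0.005 -0.396  0.061] [-0.004  0.004  0.001]
[ 0.006 -0.465  0.105] [-0.004  0.004  0.001]
[ 0.006 -0.524  0.161] [-0.004  0.004  0.001]
[ 0.006 -0.574  0.225] [-0.004  0.004  0.001]
[ 0.007 -0.611  0.298] [-0.004  0.004  0.001]
[ 0.007 -0.635  0.376] [-0.004  0.004  0.001]
[ 0.007 -0.645  0.456] [-0.004  0.004  0.001]
```

Emit:
jog_arm(
  moves=[0.005, -0.06, 0.01, 0, 0, 0, -1, 0.005, -0.12, 0.01, 0, 0, 0, -1, 0.005, -0.18, 0.01, 0, 0, 0, -1, 0.005, -0.24, 0.01, 0, 0, 0, -1, 0.005, -0.29, 0.02, 0, 0, 0, -1, 0.005, -0.33, 0.03, 0, 0, 0, -1, 0.005, -0.37, 0.05, 0, 0, 0, -1, 0.005, -0.4, 0.06, 0, 0, 0, -1],
)

```text
time: 15.8
position: [0.5045, -0.2186, 0.2463]
tool_rot: [-3.13, -0.267, 0.001]
ft_force: [0.0, -0.5, 0.8]
grip_width: 0.004
grip_force: 0.4
```

Run:
```python
from h import *
from bench import ctrl
s=ctrl.get_state();print(s["time"],s["position"],s["ft_force"])
plan(s,[lidp(np.radians(t)) for t in(50,40,30,20,10,0)])
```

```text
15.8 [ 0.50446544 -0.21858017  0.24630942] [ 0.01130534 -0.48925877  0.83879611]
[-0.003 -0.065  0.051] [-0.     0.001  0.001]
[-0.003 -0.125  0.106] [-0.     0.001  0.001]
[-0.003 -0.175  0.17 ] [-0.     0.001  0.001]
[-0.003 -0.212  0.243] [-0.     0.001  0.001]
[-0.003 -0.237  0.32 ] [-0.     0.001  0.001]
[-0.003 -0.247  0.401] [-0.     0.001  0.001]
```

Emit:
jog_arm(
  moves=[0, -0.05, 0.04, 0, 0, 0, -1, 0, -0.09, 0.08, 0, 0, 0, -1, 0, -0.13, 0.12, 0, 0, 0, -1, 0, -0.17, 0.17, 0, 0, 0, -1, 0, -0.2, 0.22, 0, 0, 0, -1, 0, -0.22, 0.27, 0, 0, 0, -1, 0, -0.24, 0.32, 0, 0, 0, -1, 0, -0.25, 0.37, 0, 0, 0, -1],
)

```text
time: 16.8
position: [0.4921, -0.1452, 0.1351]
tool_rot: [3.13, 0.267, -0.0]
ft_force: [0.3, -0.4, -0.9]
grip_width: 0.004
grip_force: 0.2
```

Emit:
jog_arm(
  moves=[0, 0, 0.01, 0, 0, 0, -1, 0, 0, 0.02, 0, 0, 0, -1, 0, 0, 0.03, 0, 0, 0, -1, 0, 0, 0.035, 0, 0, 0, -1, 0, 0, 0.04, 0, 0, 0, -1, 0, 0, 0.04, 0, 0, 0, -1, 0, 0, 0.04, 0, 0, 0, -1, 0, 0, 0.04, 0, 0, 0, -1],
)

```text
time: 17.8
position: [0.4926, -0.1457, 0.1268]
tool_rot: [3.129, 0.266, 0.001]
ft_force: [-6.7, 2.1, 15.0]
grip_width: 0.004
grip_force: 7.2
```

Emit:
jog_arm(
  moves=[0, 0, 0.005, 0, 0, 0, -1, 0, 0, 0.01, 0, 0, 0, -1, 0, 0, 0.01, 0, 0, 0, -1, 0, 0, 0, 0, 0, 0, -1, 0, 0, -0.1, 0, 0, 0, -1, 0, 0, -0.3, 0, 0, 0, -1, -0.1, 0, -0.5, 0, 0, 0, -1, -0.1, 0, -0.6, 0, 0, 0, -1],
)

```text
time: 18.8
position: [0.4624, -0.1513, 0.3077]
tool_rot: [3.127, 0.264, 0.005]
ft_force: [0.5, -0.4, -0.3]
grip_width: 0.004
grip_force: 0.0
```

Run:
```python
from h import *
from bench import ctrl
s=ctrl.get_state();print(s["time"],s["position"],s["ft_force"])
d={n:ctrl.get_image(n) for n in("side","top","wrist")};pickle.dump((s,d),open("d8.pkl","wb"))
a=cv2.resize(d["wrist"]["pixels"],(400,300));b=cv2.resize(d["side"]["pixels"],(400,300))
cv2.imwrite("pics/d8.png",np.hstack([a,b])[:,:,::-1])
```

```text
18.8 [ 0.46236997 -0.15133079  0.30770537] [ 0.4659035  -0.42556318 -0.2656372 ]
```

View pics/d8.png

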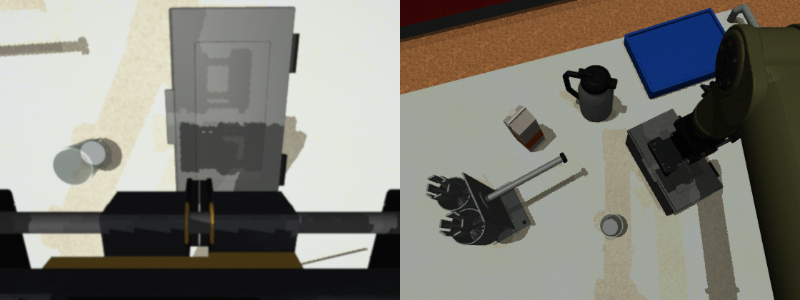

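The lid lies flat on the caddy. It stopped firmly at z ≈ 0.126 m under 15 N, and the jug, glass and carton are where they were. Handing in.

```bash
python3 -c "
from bench import ctrl
print(ctrl.close_job())"
```

```text
the job is handed in; nothing more can be done
None
```

I slid the core off the spindle, dropped it in the caddy and pressed the lid shut; the jug, glass and carton were not touched. I handed the job in after about 19 s of robot time, but the call returned no verdict.

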